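# Stand the order book on its rest for the customers

### The arm

A 6-joint arm with a two-finger parallel gripper is mounted at the origin on a cart in front of the work surface, level with it; the furniture and walls round the work are solid. World frame = base frame: x ahead of the robot, y to its left, z up, the work surface at z = 0. Lengths are in m, angles in rad, forces in N, time in s.
With the tool pointing down it reaches from about 0.35 to 0.85 m from the base axis. Payload 8.1 kg.
Tool frame: the origin (TCP) lies at the very end of the fingers, on their centre line; the grasp point (between the pads) lies 19 mm behind it; z points along the fingers, y is the direction in which the jaws open and shut (so a half turn about z gives the same grasp; the last joint's range is limited). The gripper opens to 93 mm and grips with 3 to 60 N. Pads are 15 mm wide; open, the fingers measure 128 mm over their backs; the gripper's body (75 mm by 188 mm) begins 65 mm behind the grasp point.
Start: joints at [-1.192, 0.13, 1.488, -0, 1.523, -0.085], TCP at [0.268, -0.537, 0.219] pointing down, gripper open.
Joint ranges: [-2.96, 2.96], [-0.89, 2.26], [0.02, 2.5], [-1.34, 4.48], [0, 2.73], [-2.66, 2.66]. Speed limits (rad/s): [2.39, 2.39, 2.79, 3.14, 3.14, 3.14].

### API

Orientations are given as a rotation vector (axis times angle).
In Python, from plant import robot, vision gives the robot as it stands.
- The arm moves only by the shell command python3 -m creep 'ROWS' [FORCE]. ROWS is JSON, a list of rows, each a list of 7 numbers: the shift along the world's x, y, z in m, then the turn, a rotation vector about the world's x, y, z in degrees, then the closure, from 0 (fully open) to 1 (shut). A call has 1 to 10 rows; each row shifts and turns the commanded pose from where the row before left it; what a row does not reach is not made up. A row lasts 1/12 s, in which the tool goes at most 41.7 mm and 7.16 degrees, less where a joint would pass 70% of its speed; a pose out of reach is approached as far as the arm can. A call is refused whole if a number of a shift passes 0.0417 or a number of a turn 7.16, either way. A call with a gripper value outside its range is refused whole. The fingers move at their own pace and stop on an object; FORCE is the grip in N (left out, the last holds). Time passes only in rows, so rows that do not move let the fingers close. It gives the time, the measured TCP pose, the force and the opening at its end, in the units of the state.
- robot.read_state(): the state, without advancing time (a new reading comes with each control period).
- vision.read_camera(name): name is "scene" or "top" or "wrist"; returns (picture, depth): 400x640x3 uint8, red, green, blue; 400x640 float32, m along the optical axis (not along the pixel's ray), 0 where there is no reading.
- vision.get_calibration(name): a dict with "fx", "fy", "cx", "cy" (pixels), "R" (3x3) and "t" (3): a world point X has camera coordinates R X + t; the wrist camera has in their place "T_tool_cam" (4x4, takes a point from camera to tool coordinates, whose origin is the TCP and whose axes are the flange's). Camera axes: x right, y down, z forward; pixel columns grow to the right and rows downward; lengths in m; the calibration is good to about 2 mm. A picture is of the moment at which its call begins: read the wrist's pose just before it. get_calibration takes no time and is no camera call.
- robot.close_job(): hands the job in, once; it reports no verdict.
The state is a dict: "t": time; "q": joint angles; "dq": joint speeds; "joint_torque": joint torques, N m; "tool_pos": TCP position; "orientation": TCP orientation; "force": force on the tool from outside, world axes, zero at the start; "wrist_torque": the same for the moment, N m; "opening": finger opening in m.
Only numpy, scipy, OpenCV 4.12 (cv2) and the standard library are available. Lean on these libraries where they do the work, as an engineer would, in place of code of your own. Each camera call takes 0.05 s, during which the arm holds its last target. There are 200 camera calls.

### The job

The blue order book lies flat on the wooden riser, too wide to grip: slide it toward the riser's inner edge, the one facing the wooden cheese cutter in the middle of the counter, until it clearly sticks out while still lying flat, pinch the overhanging edge and pick it up. Then set it down, still held, with its opposite edge as the foot in the channel of the brown wooden book rest, between lip and back panel, about centred and square to it, and let go so that it stays leaning on the back panel with its cover to the customers. Do not disturb the jam jar, pepper mill or tape roll.

Things in the scene. Friction and masses are not known exactly. Their poses are not given: they have to be found in the camera images.
- riser: fixed light-wood riser. Origin under its centre on the counter, x from the inner to the outer edge (inner: facing the cheese cutter; so x points to the robot's right), y across, z up. Board 220 (x) by 270 (y) by 16 mm, flat top at z = 110 mm; inner edge at x = -110 mm, open below: side cheeks (x -50 to 100 mm, at y = +-118 mm), stretcher at x = 85 mm.
- riser_inner_edge (a point): middle of the riser board's upper inner edge; axes as the riser's
- book_mid (a point): centre (half-way up) of the blue order book: rigid, 208 mm long (x), 146 wide (y), 11 thick (z; drawn covers up to 14), 0.16 to 0.30 kg. y runs from inner to outer long edge, z out of the cover. Starts flat on the riser, cover up, wholly on the board, within 0.12 rad of square to it. It slides under a fingertip pressed on it; friction varies.
- book_inner_edge (a point): middle of the book's inner long edge, half-way up its thickness; 73 mm from book_mid against y; it is to overhang
- book_outer_edge (a point): middle of the book's outer long edge, half-way up its thickness; 73 mm from book_mid along y; it becomes the foot
- book_rest: fixed brown wooden rest. Origin under its base, x toward the customers (away from the robot), y across, z up. Base x -87 to 38, 180 wide, 42 mm thick. Back panel 170 wide, 95 long, 8 thick: its face rises from x = -12 mm at the base top, leaning 22 degrees toward the robot, to x = -48, z = 130. Lip from x = 22 to 32 mm, top at z = 61. Between them the 34 mm channel for the book's foot.
- rest_channel (a point): middle of the channel's floor in the book rest (x = 5, z = 42 mm in its frame), same axes
- fig_jam: glass jar of red jam with a white lid, 72 mm across, 102 mm tall; loose bystander, origin under its centre
- pepper_mill: turned wooden pepper mill, 58 mm across, 150 mm tall; loose bystander, origin under its centre
- tape_roll: roll of tape lying flat, 104 mm across, 25 mm tall; loose bystander, origin under its centre

How it is judged:
By the outcome, as a careful person would: the job done as asked, in the order asked, and still so for the second after the job is handed in, with the robot touching nothing.
It also fails if it takes over 72 s, if anything falls off the work surface, if the arm or the gripper's body presses on something with over 40 N, if the wrist force passes 120 N, or if a joint passes its speed limit or range.

## Working session

There is one attempt and no reset: what is moved stays moved. The work goes in short steps, Python scripts to look and compute and a shell command to move; the robot and the scene stay as the last step left them, time stands still between calls to the robot, and variables do not carry over. Pictures are saved under pics/ and viewed, on a budget of 10 in all, crops included, one or two more only if the job needs it, and the job is handed in when it is done.

```bash
mkdir -p pics; ls; cat > h.py <<'E'
import numpy as np,cv2
from plant import robot,vision
from scipy.spatial.transform import Rotation as Rn
def grab(n,f):
    p,d=vision.read_camera(n); cv2.imwrite(f'pics/{f}.png',p[:,:,::-1]); np.save(f'pics/{f}.npy',d); return p,d
def world(n,d,u,v,s=None):
    c=vision.get_calibration(n); z=float(np.median(d[int(v)-1:int(v)+2,int(u)-1:int(u)+2]))
    P=np.array([(u-c['cx'])/c['fx']*z,(v-c['cy'])/c['fy']*z,z])
    return np.array(c['R']).T@(P-np.array(c['t']))
def onplane(n,u,v,h):
    c=vision.get_calibration(n);R=np.array(c['R']);t=np.array(c['t'])
    o=-R.T@t; r=R.T@np.array([(u-c['cx'])/c['fx'],(v-c['cy'])/c['fy'],1]); return o+r*(h-o[2])/r[2]
E
python3 - <<'E'
from h import *
grab('top','top0');grab('scene','sc0')
s=robot.read_state();print({k:np.round(v,3) for k,v in s.items()})
for n in('top','scene','wrist'):print(n,vision.get_calibration(n))
E
```

```text
pics
{'t': np.float64(0.1), 'q': array([-1.192,  0.131,  1.489, -0.   ,  1.523, -0.085]), 'dq': array([-0.   , -0.003, -0.004, -0.001, -0.001,  0.002]), 'joint_torque': array([ 1.0000e-03, -5.6134e+01, -4.9310e+01,  7.7000e-02,  2.9000e-02,
       -0.0000e+00]), 'tool_pos': array([ 0.268, -0.536,  0.218]), 'orientation': array([-3.056, -0.722,  0.   ]), 'force': array([-0.382, -0.428, -0.428]), 'wrist_torque': array([-0.01 ,  0.001, -0.011]), 'opening': np.float64(0.093)}
top {'fx': 376.07024939823486, 'fy': 376.07024939823486, 'cx': 323.2543042502687, 'cy': 195.1009553309505, 'R': array([[-7.73485951e-03, -9.99969485e-01, -1.09561762e-03],
       [-9.85231478e-01,  7.80827029e-03, -1.71049598e-01],
       [ 1.71052933e-01, -2.43607641e-04, -9.85261810e-01]]), 't': array([-0.02724071,  0.55650279,  1.08206219])}
scene {'fx': 464.27196766765394, 'fy': 464.27196766765394, 'cx': 321.85434597355606, 'cy': 202.89573008351425, 'R': array([[-0.86224296, -0.50649186,  0.00175105],
       [-0.31253715,  0.52933094, -0.78875172],
       [ 0.39856944, -0.68064289, -0.6147094 ]]), 't': array([0.45602744, 0.23792485, 0.96451013])}
wrist {'fx': 323.4715722805331, 'fy': 323.4715722805331, 'cx': 317.99503953625776, 'cy': 199.05603600248816, 'T_tool_cam': array([[-3.16361772e-05, -9.55533165e-01, -2.94883654e-01,
         8.14641355e-02],
       [ 9.99997972e-01, -6.24086313e-04,  1.91498935e-03,
        -1.57633418e-03],
       [-2.01386869e-03, -2.94882995e-01,  9.55531247e-01,
        -1.66199881e-01],
       [ 0.00000000e+00,  0.00000000e+00,  0.00000000e+00,
         1.00000000e+00]])}
```

View pics/top0.png

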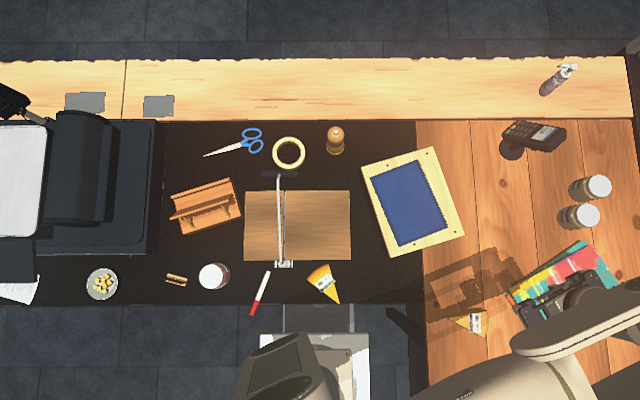

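View pics/sc0.png

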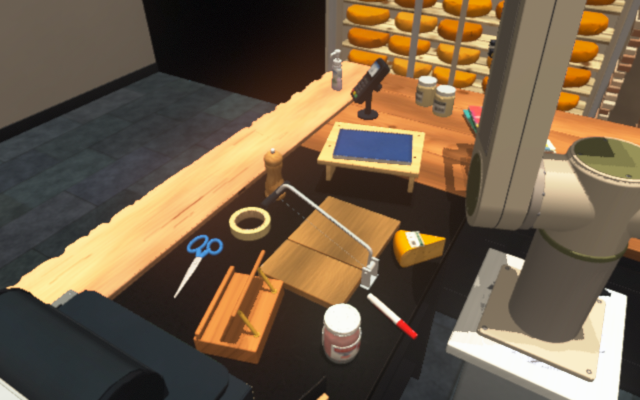

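The top view shows the riser at about (413,202) with the blue book on it, and the book rest at (205,207). The tape is at (289,153), the mill at (335,140) and the jar at (214,276). Next I'll enlarge the riser and the rest.

```bash
python3 - <<'E'
import cv2,numpy as np
p=cv2.imread('pics/top0.png')
a=cv2.resize(p[140:265,350:475],None,fx=4.4,fy=4.4,interpolation=cv2.INTER_CUBIC)
b=cv2.resize(p[170:240,160:250],None,fx=2.7,fy=2.7,interpolation=cv2.INTER_CUBIC)
c=np.zeros((550,800,3),np.uint8);c[:550,:550]=a[:550];c[:189,555:798]=b[:189]
cv2.imwrite('pics/crop1.png',c)
E
```

```text
(no output)
```

View pics/crop1.png

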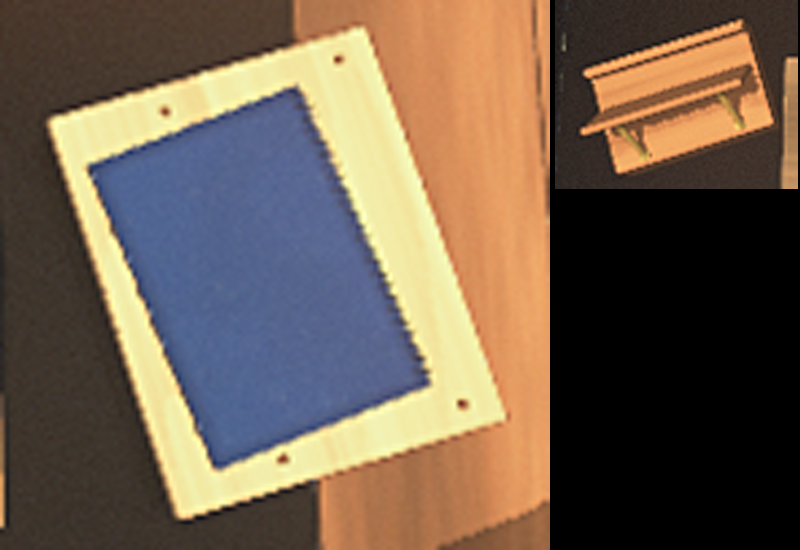

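The crop gives the riser corners, book corners and rest edges. The book is yawed about 5° relative to the riser.

```bash
python3 - <<'E'
from h import *
d=np.load('pics/top0.npy')
def P(l,h,f=4.4,o=(350,140),c0=0):
    return np.array([onplane('top',(x-c0)/f+o[0],y/f+o[1],h) for x,y in l])
ri=P([(48,119),(367,27),(507,418),(178,521)],.110)
bo=P([(90,167),(300,88),(430,382),(217,469)],.122)
print('riser',ri.round(3),ri.mean(0).round(3)); print('book',bo.round(3),bo.mean(0).round(3))
def ang(v): return np.degrees(np.arctan2(v[1],v[0]))
for A in(ri,bo): print([round(float(ang(A[i]-A[j])),1) for i,j in((0,3),(1,2),(0,1),(3,2))],[round(float(np.linalg.norm(A[i]-A[j])),3) for i,j in((0,3),(1,2),(0,1),(3,2))])
K=dict(f=2.7,o=(160,170),c0=555)
lip=P([(585,73),(743,22)],.061,**K); pan=P([(583,131),(742,82)],.130,**K); bs=P([(618,172),(775,124)],.042,**K)
for A in (lip,pan,bs): print(A.round(4),A.mean(0).round(4),round(float(ang(A[0]-A[1])),1),np.linalg.norm(A[0]-A[1]).round(3))
for n,u,v in(('depth book',410,205),('jar',214,270),('mill',335,130),('tape',275,153)):print(n,world('top',d,u,v).round(3))
# scan depth-derived mask of heights
c=vision.get_calibration('top')
E
```

```text
riser [[ 0.626 -0.14   0.11 ]
 [ 0.687 -0.352  0.11 ]
 [ 0.43  -0.426  0.11 ]
 [ 0.367 -0.215  0.11 ]] [ 0.528 -0.284  0.11 ]
book [[ 0.592 -0.165  0.122]
 [ 0.643 -0.303  0.122]
 [ 0.452 -0.375  0.122]
 [ 0.399 -0.239  0.122]] [ 0.521 -0.27   0.122]
[16.1, 16.0, 106.0, 106.6] [0.27, 0.268, 0.22, 0.22]
[20.8, 20.6, 110.4, 111.3] [0.206, 0.204, 0.147, 0.146]
[[0.5518 0.42   0.061 ]
 [0.6077 0.2483 0.061 ]] [0.5797 0.3342 0.061 ] 108.1 0.181
[[0.4799 0.3901 0.13  ]
 [0.5292 0.2296 0.13  ]] [0.5046 0.3098 0.13  ] 107.1 0.168
[[0.4443 0.3847 0.042 ]
 [0.496  0.2136 0.042 ]] [0.4701 0.2992 0.042 ] 106.8 0.179
depth book [ 0.513 -0.273  0.123]
jar [0.339 0.272 0.102]
mill [ 0.728 -0.066  0.139]
tape [0.695 0.118 0.026]
```

```bash
python3 -m creep '[[0.026,0.0247,0,0,0,0,1],[0.026,0.0247,0,0,0,0,1],[0.026,0.0247,0,0,0,0,1],[0.026,0.0247,0,0,0,0,1],[0.026,0.0247,0,0,0,0,1],[0.026,0.0247,0,0,0,0,1],[0.026,0.0247,0,0,0,0,1],[0.026,0.0247,-0.015,0,0,0,1],[0.026,0.0247,-0.02,0,0,0,1],[0.026,0.0247,-0.025,0,0,0,1]]' 20
python3 - <<'E'
from h import *
print(robot.read_state()['q'].round(3))
for n in('top','scene'):
    f={'top':'top0','scene':'sc0'}[n]; d=np.load(f'pics/{f}.npy'); c=vision.get_calibration(n)
    v,u=np.mgrid[0:400,0:640]; z=d; Pc=np.stack([(u-c['cx'])/c['fx']*z,(v-c['cy'])/c['fy']*z,z],-1)
    W=(Pc-np.array(c['t']))@np.array(c['R']); W=W[z>0]
    # max height grid 4cm
    xs=np.arange(.30,.80,.04); ys=np.arange(.44,-.20,-.04)
    print(n,'cols y',ys.round(2))
    for x in xs[::-1]:
        print(round(x,2),[int(1000*W[m,2].max()) if (m:=(abs(W[:,0]-x)<.02)&(abs(W[:,1]-y)<.02)).sum()>2 else -1 for y in ys])
E
```

```text
t: 0.93
tool_pos: [0.5292, -0.2896, 0.1604]
orientation: [3.056, 0.722, 0.003]
force: [0.9, -0.4, 0.4]
opening: 0.0307
[-0.586  0.169  1.552  0.     1.417  0.521]
top cols y [ 0.44  0.4   0.36  0.32  0.28  0.24  0.2   0.16  0.12  0.08  0.04  0.
 -0.04 -0.08 -0.12 -0.16]
0.78 [8, 7, 6, 8, 7, 10, 14, 17, 7, 7, 9, 6, 6, 5, 5, 6]
0.74 [7, 7, 6, 7, 10, 14, 15, 15, 29, 31, 28, 6, 142, 152, 6, 5]
0.7 [7, 8, 8, 12, 12, 12, 13, 12, 30, 9, 32, 6, 142, 153, 9, 7]
0.66 [7, 6, 6, 7, 8, 6, 9, 8, 29, 32, 32, 7, 6, 7, 6, 7]
0.62 [7, 7, 7, 9, 63, 64, 8, 6, 160, 161, 161, 9, 6, 7, 7, 116]
0.58 [6, 66, 66, 67, 66, 64, 33, 34, 164, 191, 162, 33, 32, 32, 32, 127]
0.54 [59, 64, 72, 108, 134, 133, 36, 33, 33, 192, 33, 34, 34, 34, 33, 125]
0.5 [6, 134, 134, 133, 135, 132, 47, 34, 34, 175, 35, 35, 34, 34, 32, 114]
0.46 [7, 135, 92, 46, 44, 7, 35, 34, 32, 158, 34, 35, 35, 35, 33, 9]
0.42 [7, 7, 6, 8, 6, 5, 34, 34, 34, 140, 34, 35, 34, 34, 33, 7]
0.38 [7, 6, 7, 10, 7, 6, 34, 33, 55, 121, 33, 33, 33, 34, 33, 7]
0.34 [20, 22, 8, 107, 108, 106, 6, 18, 60, 101, 7, 61, 61, 8, 6, 7]
0.3 [67, 67, 67, 107, 107, 106, 7
[... 314 characters left out ...]
40, 151, 4, 5]
0.66 [2, 4, 5, 5, 6, 5, 4, 5, 27, 28, 28, 4, 5, 5, 3, 4]
0.62 [4, 4, 4, 4, 63, 64, 5, 155, 160, 160, 159, 5, 4, 3, 113, 114]
0.58 [41, 63, 64, 64, 64, 59, 30, 160, 162, 191, 160, 30, 30, 31, 29, 125]
0.54 [64, 65, 59, 46, 132, 132, 31, 30, 31, 190, 32, 32, 31, 30, 30, 122]
0.5 [4, 130, 132, 132, 133, 128, 42, 31, 31, 172, 31, 31, 31, 32, 29, 113]
0.46 [4, 129, 129, 46, 46, 4, 31, 31, 31, 155, 31, 32, 31, 32, 31, 109]
0.42 [4, 3, 4, 5, 4, 4, 31, 31, 32, 136, 31, 31, 31, 31, 30, 3]
0.38 [3, 5, 4, 4, 3, 3, 31, 31, 54, 119, 31, 32, 31, 30, 31, 4]
0.34 [-1, 4, 4, 104, 105, 105, 2, 19, 56, 99, 4, 58, 58, -759, 5, 5]
0.3 [67, 66, 65, 104, 104, 104, 4, 20, 15, 4, 43, 59, 59, 55, 4, 4]
```

The cutting board is 31 mm high and lies between the cutter and the riser. A level gripper body (±94 mm) would hit it, so I'll pitch the tool when I pinch. First I press and slide.

```bash
python3 -m creep '[[0,0,-0.018,0,0,0,1],[0,0,-0.012,0,0,0,1],[0,0,-0.003,0,0,0,1],[0,0,-0.002,0,0,0,1],[0,0,-0.002,0,0,0,1]]'; python3 -m creep '[[0,0,-0.002,0,0,0,1],[0,0,0,0,0,0,1]]';python3 -m creep '[[0,0,-0.001,0,0,0,1],[0,0,0,0,0,0,1]]'
```

```text
t: 1.35
tool_pos: [0.527, -0.292, 0.1237]
orientation: [3.057, 0.719, 0.001]
force: [-0.3, 0.4, 0.6]
opening: 0.0013
t: 1.52
tool_pos: [0.5272, -0.2919, 0.1217]
orientation: [3.057, 0.72, 0.002]
force: [-0.1, -0.2, -0.5]
opening: 0.0005
t: 1.68
tool_pos: [0.5275, -0.2916, 0.1209]
orientation: [3.056, 0.721, 0.002]
force: [0.3, -2.0, 2.0]
opening: 0.0006
```

```bash
python3 -m creep '[[0,0,-0.001,0,0,0,1],[0,0,0,0,0,0,1]]';python3 -m creep '[[0,0,-0.001,0,0,0,1],[0,0,0,0,0,0,1]]'
```

```text
t: 1.85
tool_pos: [0.5275, -0.2916, 0.1208]
orientation: [3.056, 0.721, 0.001]
force: [-4.2, 0.6, 9.5]
opening: 0.0007
t: 2.02
tool_pos: [0.5276, -0.2916, 0.1208]
orientation: [3.056, 0.721, 0.001]
force: [-7.9, 3.3, 16.0]
opening: 0.0005
```

```bash
python3 -m creep '[[-0.0014,0.0048,0,0,0,0,1],[-0.0014,0.0048,0,0,0,0,1],[-0.0014,0.0048,0,0,0,0,1],[-0.0014,0.0048,0,0,0,0,1]]'; python3 - <<'E'
from h import *
p,d=grab('top','top1')
m=cv2.inRange(cv2.cvtColor(p,cv2.COLOR_RGB2HSV),(105,80,40),(125,255,255));m[:,:350]=0;m[:,480:]=0
n,l,s,c=cv2.connectedComponentsWithStats(m);print(s[1:][s[1:,4]>100])
p0=cv2.imread('pics/top0.png');m=cv2.inRange(cv2.cvtColor(p0,cv2.COLOR_BGR2HSV),(105,80,40),(125,255,255));m[:,:350]=0;m[:,480:]=0
n,l,s,c=cv2.connectedComponentsWithStats(m);print(s[1:][s[1:,4]>100])
E
```

```text
t: 2.35
tool_pos: [0.5235, -0.2737, 0.1208]
orientation: [3.052, 0.72, 0.006]
force: [1.4, -5.1, 8.1]
opening: 0.0008
[[365 167  31  34 383]
 [407 207  34  34 494]]
[[ 371  160   76   86 3700]]
```

```bash
python3 -m creep '[[-0.0014,0.0048,-0.0007,0,0,0,1],[-0.0014,0.0048,0,0,0,0,1],[-0.0014,0.0048,0,0,0,0,1],[-0.0014,0.0048,0,0,0,0,1],[-0.0014,0.0048,0,0,0,0,1]]'; python3 -m creep '[[-0.0014,0.0048,0,0,0,0,1],[-0.0014,0.0048,0,0,0,0,1],[-0.0014,0.0048,0,0,0,0,1],[-0.0014,0.0048,0,0,0,0,1],[0,0,0,0,0,0,1]]'; python3 - <<'E'
from h import *
grab('top','top2')
E
```

```text
t: 2.82
tool_pos: [0.5171, -0.2501, 0.1208]
orientation: [3.051, 0.72, 0.008]
force: [2.0, -6.3, 9.7]
opening: 0.0006
t: 3.23
tool_pos: [0.5113, -0.2301, 0.1208]
orientation: [3.052, 0.721, 0.008]
force: [1.0, -3.7, 13.1]
opening: 0.0002
```

```bash
python3 - <<'E'
import cv2,numpy as np
p=cv2.imread('pics/top2.png')
cv2.imwrite('pics/crop2.png',cv2.resize(p[140:265,320:480],None,fx=4.5,fy=4.5,interpolation=cv2.INTER_CUBIC))
E
```

```text
(no output)
```

View pics/crop2.png

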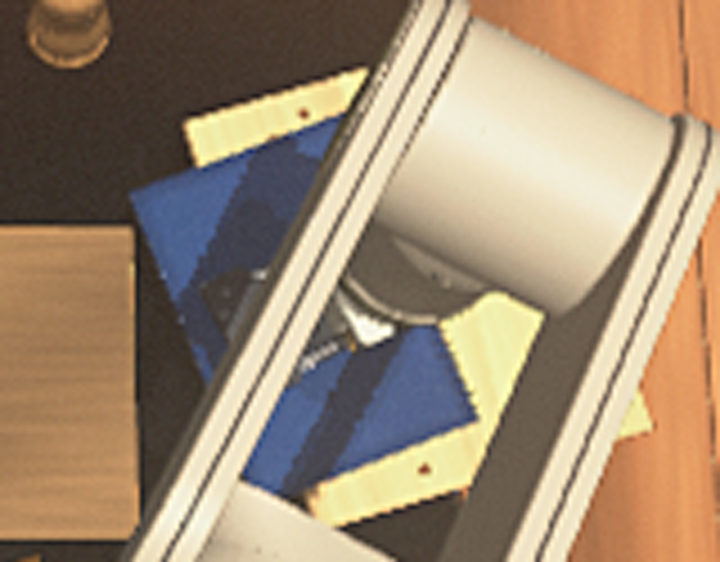

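The book moved about 55 mm without rotating; its corners are now at crop pixels (131,195) and (480,418). The overhang is about 32 mm, so I'll push another 18 mm or so.

```bash
python3 -m creep '[[-0.0014,0.0048,0,0,0,0,1],[-0.0014,0.0048,0,0,0,0,1],[-0.0014,0.0048,0,0,0,0,1],[-0.0014,0.0048,0,0,0,0,1],[0,0,0,0,0,0,1]]'; python3 -m creep '[[0,0,0.02,0,0,0,1],[0,0,0.041,0,0,0,0],[0,0,0.041,0,0,0,0],[0,0,0.041,0,0,0,0],[-0.02,0.035,0.0,0,0,0,0],[-0.02,0.035,0,0,0,0,0],[-0.02,0.035,0.0,0,0,0,0],[-0.02,0.035,0.0,0,0,0,0],[0,0,0,0,0,0,0]]'
python3 - <<'E'
from h import *
print(robot.read_state()['q'].round(3))
grab('top','top3')
p=cv2.imread('pics/top3.png')
cv2.imwrite('pics/crop3.png',cv2.resize(p[130:270,310:480],None,fx=4,fy=4,interpolation=cv2.INTER_CUBIC))
E
```

```text
t: 3.7
tool_pos: [0.5058, -0.2109, 0.1208]
orientation: [3.052, 0.721, 0.008]
force: [0.7, -3.2, 12.8]
opening: 0.0006
t: 4.45
tool_pos: [0.421, -0.0647, 0.2605]
orientation: [-3.055, -0.726, -0.001]
force: [-1.3, 0.3, -0.3]
opening: 0.0494
[-0.275 -0.37   1.873  0.002  1.638  0.829]
```

View pics/crop3.png

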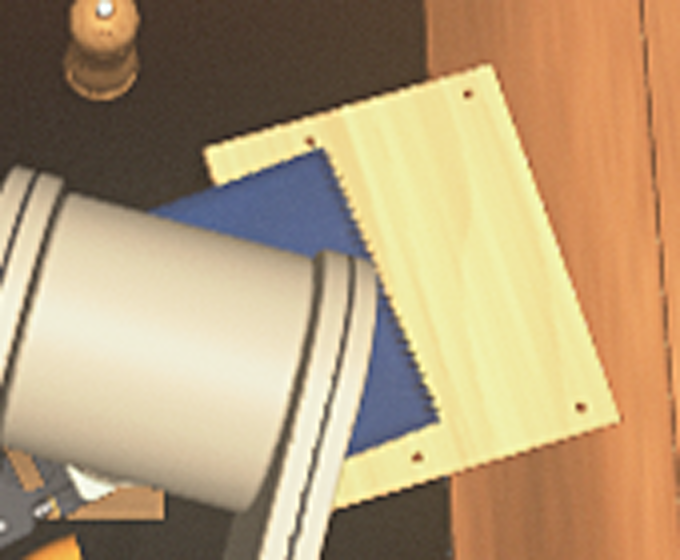

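The outer corners are at crop pixels (322,150) and (438,421), so the outer edge is still square to the book. Next I raise the arm and pitch the tool toward the book edge.

```bash
python3 - <<'E'
from h import *
A=onplane('top',322/4+310,150/4+130,.122);B=onplane('top',438/4+310,421/4+130,.122)
e=(A-B)/np.linalg.norm(A-B); n=np.array([-e[1],e[0],0]); mid=(A+B)/2+n*.073
print('outer',A.round(4),B.round(4),np.linalg.norm(A-B),'mid',mid.round(4),'inner',(mid+n*.073).round(4),'heading ybook',np.degrees(np.arctan2(-n[1],-n[0])))
rx=np.array([np.cos(np.radians(-74)),np.sin(np.radians(-74)),0]); print('overhang',-((mid+n*.073-np.array([.4965,-.1775,0]))@rx))
E
python3 -m creep '[[0,0,0.03,-6.25,-3.14,0,0],[0,0,0.03,-6.25,-3.14,0,0],[0,0,0,-6.25,-3.14,0,0],[0,0,0,-6.25,-3.14,0,0],[0,0,0,-6.25,-3.14,0,0],[0,0,0,0,0,0,0]]'
python3 -c "
from plant import robot;print(robot.read_state()['q'].round(3))"
python3 -m creep '[[0,0,0,-6.25,-3.14,0,0],[0,0,0,-6.25,-3.14,0,0],[0,0,0,-6.25,-3.14,0,0],[0,0,0,-6.25,-3.14,0,0],[0,0,0,-6.25,-3.14,0,0],[0,0,0,0,0,0,0],[0,0,0,0,0,0,0]]'
python3 -c "
from plant import robot;print(robot.read_state()['q'].round(3))"
```

```text
outer [ 0.6215 -0.2232  0.122 ] [ 0.4291 -0.2957  0.122 ] 0.20553911541120057 mid [ 0.4996 -0.1911  0.122 ] inner [ 0.4738 -0.1228  0.122 ] heading ybook -69.35362521279559
overhang 0.058821112696142944
t: 5.0
tool_pos: [0.423, -0.0666, 0.3181]
orientation: [2.466, 0.592, 0.186]
force: [-0.3, 0.7, -1.8]
opening: 0.0909
[ 0.228 -0.611  2.061 -0.596  1.533  1.302]
t: 5.58
tool_pos: [0.423, -0.0696, 0.318]
orientation: [1.884, 0.449, 0.305]
force: [-0.4, 0.2, 0.5]
opening: 0.0931
[ 0.609 -0.448  2.279 -1.191  1.615  1.86 ]
```

```bash
cat > kin.py <<'E'
import numpy as np
from scipy.spatial.transform import Rotation as Rn
from scipy.optimize import least_squares
E=lambda s,a:Rn.from_euler(s,a).as_matrix()
def Rs(q):
    A=E('z',q[0]);B=A@E('y',q[1]);C=A@E('y',q[1]+q[2]);D=C@E('z',q[3])@E('y',q[4]);return A,B,C,D,D@E('z',q[5])
def rows(q):
    A,B,C,D,T=Rs(q);return np.column_stack([A[:,0],A[:,1],[0,0,1],B[:,0],B[:,2],C[:,0],C[:,2],D[:,2]])
data=[([-1.192,.131,1.489,0,1.523,-.085],[.268,-.5365,.2185],[-3.056,-.722,0]),
([-.586,.169,1.552,0,1.417,.521],[.5292,-.2896,.1604],[3.056,.722,.003]),
([-.275,-.37,1.873,.002,1.638,.829],[.421,-.0647,.2605],[-3.055,-.726,-.001]),
([.228,-.611,2.061,-.596,1.533,1.302],[.423,-.0666,.3181],[2.466,.592,.186]),
([.609,-.448,2.279,-1.191,1.615,1.86],[.423,-.0696,.318],[1.884,.449,.305])]
M=np.vstack([rows(d[0]) for d in data]);b=np.hstack([d[1] for d in data])
M=np.vstack([M,0.003*np.eye(8)]);b=np.hstack([b,np.zeros(8)])
X=np.linalg.lstsq(M,b,rcond=None)[0]
Cm=Rn.from_matrix([Rs(d[0])[4].T@Rn.from_rotvec(d[2]).as_matrix() for d in data])
C0=Cm.mean().as_matrix()
lo=np.array([-2.96,-.89,.02,-1.34,0,-2.66]);hi=np.array([2.96,2.26,2.5,4.48,2.73,2.66])
def fk(q): return rows(q)@X,Rs(q)[4]@C0
def wrist(q):
    return rows(q)[:,:7]@X[:7]
def ik(p,R,q0):
    f=lambda q:np.hstack([(fk(q)[0]-p)*5,Rn.from_matrix(R.T@fk(q)[1]).as_rotvec()])
    r=least_squares(f,np.clip(q0,lo+.01,hi-.01),bounds=(lo,hi));return r.x,r.cost
if __name__=='__main__':
    print(X.round(4));print((M@X-b).round(4)[:15].reshape(5,3));print(C0.round(3),[round(float(m),3) for m in (Cm*Cm.mean().inv()).magnitude()])
    q0=data[-1][0]
    for inpl in (0,-6,10,20,30):
      for a in (12,16,20,25,30):
        h=np.radians(-69.35); yb=np.array([np.cos(h),np.sin(h),0]);xb=np.array([yb[1],-yb[0],0]);zb=np.array([0,0,1.])
        T=E('z',0); Rt=Rn.from_rotvec(-np.radians(a)*xb).as_matrix()
        z=yb*np.cos(np.radians(inpl))-xb*np.sin(np.radians(inpl))
        R0=np.column_stack([np.cross(zb,z),zb,z]);R=Rt@R0
        edge=np.array([.4738,-.1228,.1155]); g=edge+.020*yb; tcp=g+.019*R[:,2]
        q,c=ik(tcp,R,q0); print(inpl,a,'tcp',tcp.round(3),'z',R[:,2].round(2),q.round(2),'c%.1e'%c,'wc',wrist(q).round(3))
E
python3 kin.py
```

```text
[-7.000e-04  5.110e-02  3.181e-01 -3.000e-04  3.688e-01  6.110e-02
  5.543e-01  3.775e-01]
[[ 0.0004  0.0005 -0.0005]
 [ 0.0001 -0.0003  0.0004]
 [ 0.0002 -0.0002  0.0004]
 [-0.0001 -0.0001 -0.0002]
 [-0.     -0.0001 -0.0001]]
[[ 0. -1.  0.]
 [ 1.  0.  0.]
 [-0.  0.  1.]] [0.0, 0.001, 0.001, 0.001, 0.001]
0 12 tcp [ 0.487 -0.159  0.112] z [ 0.34 -0.92 -0.21] [ 0.36  0.3   2.12 -1.34  1.41  2.39] c5.0e-03 wc [0.383 0.196 0.214]
0 16 tcp [ 0.487 -0.159  0.11 ] z [ 0.34 -0.9  -0.28] [ 0.34  0.23  2.17 -1.34  1.35  2.36] c1.6e-03 wc [0.374 0.186 0.228]
0 20 tcp [ 0.487 -0.158  0.109] z [ 0.33 -0.88 -0.34] [ 0.32  0.17  2.21 -1.34  1.3   2.33] c6.3e-05 wc [0.365 0.174 0.241]
0 25 tcp [ 0.487 -0.158  0.107] z [ 0.32 -0.85 -0.42] [ 0.29  0.08  2.23 -1.28  1.23  2.25] c5.9e-22 wc [0.366 0.163 0.267]
0 30 tcp [ 0.487 -0.157  0.106] z [ 0.31 -0.81 -0.5 ] [ 0.25  0.    2.24 -1.2   1.18  2.14] c5.4e-24 wc [0.371 0.149 0.295]
-6 12 tcp [ 0.486 -0.16   0.112] z [ 0.25 -0.95 -0.21] [ 0.35  0.38  2.07 -1.34  1.47  2.42] c3.2e-04 wc [0.399 0.2   0.195]
-6 16 tcp [ 0.485 -0.159  0.11 ] z [ 0.24 -0.93 
[... 1626 characters left out ...]
0.47] [ 0.16 -0.32  2.5  -1.34  0.87  2.1 ] c3.4e-03 wc [0.291 0.099 0.302]
30 12 tcp [ 0.495 -0.153  0.112] z [ 0.77 -0.62 -0.18] [ 0.2  -0.36  2.5  -1.34  0.9   1.97] c7.5e-02 wc [0.287 0.109 0.313]
30 16 tcp [ 0.495 -0.153  0.111] z [ 0.76 -0.6  -0.24] [ 0.18 -0.36  2.5  -1.34  0.88  1.99] c5.8e-02 wc [0.289 0.105 0.312]
30 20 tcp [ 0.495 -0.153  0.11 ] z [ 0.75 -0.59 -0.3 ] [ 0.17 -0.35  2.5  -1.34  0.85  2.01] c4.4e-02 wc [0.29  0.101 0.311]
30 25 tcp [ 0.495 -0.152  0.109] z [ 0.74 -0.56 -0.37] [ 0.15 -0.35  2.5  -1.34  0.83  2.04] c3.2e-02 wc [0.292 0.096 0.309]
30 30 tcp [ 0.495 -0.151  0.107] z [ 0.73 -0.53 -0.43] [ 0.13 -0.34  2.5  -1.34  0.8   2.07] c2.5e-02 wc [0.293 0.091 0.308]
```

```bash
cat > tgt.py <<'E'
from kin import *
def grasp(a,inpl,depth=.020,edge=(.4738,-.1228,.1155)):
    h=np.radians(-69.35); yb=np.array([np.cos(h),np.sin(h),0]);xb=np.array([yb[1],-yb[0],0]);zb=np.array([0,0,1.])
    z=yb*np.cos(np.radians(inpl))-xb*np.sin(np.radians(inpl))
    R=Rn.from_rotvec(-np.radians(a)*xb).as_matrix()@np.column_stack([np.cross(zb,z),zb,z])
    g=np.array(edge)+depth*yb; return g+.019*R[:,2],R
E
python3 - <<'E'
from tgt import *
from plant import robot
s=robot.read_state();q=s['q'];Rc=Rn.from_rotvec(s['orientation']).as_matrix()
for a,i in((25,-6),(25,-10),(22,-10)):
    t,R=grasp(a,i); S=t-.075*R[:,2]
    print(a,i,'rot deg',np.degrees(Rn.from_matrix(R@Rc.T).as_rotvec()).round(2),'S',S.round(4),'dS',(S-s['tool_pos']).round(4),'tcp',t.round(4),'z',R[:,2].round(3))
    qs=q
    for p in (s['tool_pos'],S+[0,0,.1],S,t,t+[0,0,.1]):
        qs,c=ik(p,R,qs);print(qs.round(2),'%.0e'%c,wrist(qs).round(3))
E
```

```text
25 -6 rot deg [  3.52   3.7  -11.48] S [ 0.4685 -0.0922  0.139 ] dS [ 0.0455 -0.0227 -0.179 ] tcp [ 0.485  -0.1582  0.1075] z [ 0.22 -0.88 -0.42]
[ 0.54 -0.26  2.08 -1.07  1.72  1.88] 3e-23 [0.34  0.263 0.477]
[ 0.44 -0.07  2.07 -1.1   1.56  2.  ] 4e-28 [0.385 0.24  0.398]
[ 0.44  0.14  2.09 -1.11  1.46  2.19] 2e-25 [0.385 0.24  0.298]
[ 0.29  0.17  2.13 -1.21  1.32  2.22] 8e-25 [0.402 0.174 0.266]
[ 0.29 -0.06  2.13 -1.17  1.41  2.  ] 6e-22 [0.402 0.174 0.366]
25 -10 rot deg [  2.89   5.11 -15.17] S [ 0.4723 -0.0913  0.1388] dS [ 0.0493 -0.0218 -0.1792] tcp [ 0.4837 -0.1585  0.1076] z [ 0.152 -0.896 -0.416]
[ 0.52 -0.18  2.02 -1.05  1.76  1.89] 3e-18 [0.366 0.269 0.475]
[ 0.43  0.01  2.   -1.07  1.61  2.  ] 3e-31 [0.415 0.247 0.396]
[ 0.43  0.21  2.01 -1.08  1.51  2.18] 1e-28 [0.415 0.247 0.296]
[ 0.29  0.23  2.06 -1.17  1.38  2.2 ] 2e-28 [0.426 0.18  0.265]
[ 0.29  0.02  2.06 -1.14  1.46  2.  ] 1e-24 [0.426 0.18  0.365]
22 -10 rot deg [  0.24   3.68 -15.26] S [ 0.4719 -0.0902  0.1362] dS [ 0.0489 -0.0207 -0.1818] tcp [ 0.4839 -0.1589  0.1085] z [ 0.16  -0.916 -0.369]
[ 0.54 -0.15  2.03 -1.09  1.78  1.93] 1e-17 [0.363 0.276 0.457]
[ 0.45  0.05  2.   -1.11  1.63  2.05] 9e-29 [0.412 0.255 0.375]
[ 0.45  0.26  2.   -1.11  1.53  2.23] 1e-27 [0.412 0.255 0.275]
[ 0.3   0.28  2.05 -1.21  1.41  2.25] 3e-26 [0.424 0.187 0.248]
[ 0.3   0.05  2.06 -1.18  1.48  2.05] 9e-25 [0.424 0.187 0.348]
```

```bash
python3 -m creep '[[0.0115,-0.0057,-0.02,1.76,1.85,-5.74,0],[0.0115,-0.0057,-0.03,1.76,1.85,-5.74,0],[0.0115,-0.0057,-0.03,0,0,0,0],[0.011,-0.0056,-0.03,0,0,0,0],[0,0,-0.03,0,0,0,0],[0,0,-0.02,0,0,0,0],[0,0,-0.019,0,0,0,0],[0,0,0,0,0,0,0]]'
python3 - <<'E'
from h import *
from tgt import grasp
s=robot.read_state();print(s['q'].round(3))
t,R=grasp(25,-6);print((t-s['tool_pos']).round(4),np.degrees(Rn.from_matrix(R@Rn.from_rotvec(s['orientation']).as_matrix().T).as_rotvec()).round(2))
a,_=grab('scene','sc4');b,_=grab('top','top4')
x=cv2.resize(a[90:310,230:510],(560,440),interpolation=cv2.INTER_CUBIC)
cv2.imwrite('pics/v4.png',x[:,:,::-1])
E
```

```text
t: 6.25
tool_pos: [0.4671, -0.0926, 0.1423]
orientation: [1.982, 0.296, 0.137]
force: [-1.0, -0.0, -1.0]
opening: 0.0933
[ 0.447  0.119  2.103 -1.115  1.455  2.197]
[ 0.0179 -0.0656 -0.0348] [ 0.08  0.42 -0.43]
```

View pics/v4.png

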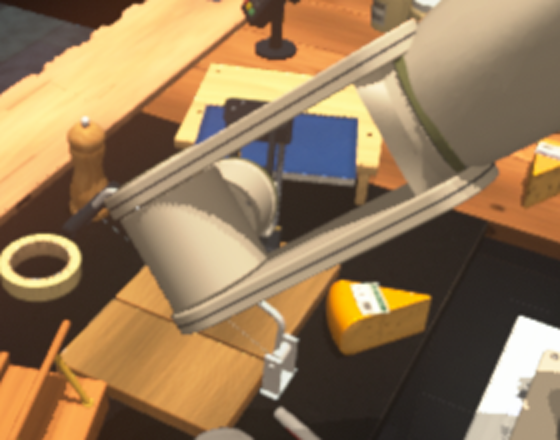

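The wrist fork covers the fingers in this view. The book still lies flat at about (280,145), and the cutter handle starts near (285,340). I'll check the fork's clearance to the handle numerically before approaching.

```bash
python3 - <<'E'
from tgt import *
H=[np.array([.34,.08,.10])+k*np.array([.24,0,.092]) for k in np.linspace(0,1,40)]+[np.array([.60,y,.16]) for y in np.linspace(.04,.16,10)]
q=[.447,.119,2.103,-1.115,1.455,2.197]
t,R=grasp(25,-6)
for k in (1,.5,0):
    q,c=ik(t-.075*k*R[:,2],R,q);A,B,C,D,T=Rs(q);w=wrist(q);ax=D[:,1]
    seg=lambda a,b:min(np.linalg.norm(a+(b-a)*l-h) for l in np.linspace(0,1,40) for h in H)
    tcp,_=fk(q);z=R[:,2]
    print(q.round(2),'axis',ax.round(2),'J5 axis',seg(w-.11*ax,w+.11*ax),'fork',seg(w+.11*ax,w+.11*ax-.3*C[:,2]),seg(w-.11*ax,w-.11*ax-.3*C[:,2]),'tool',seg(w,tcp-.2*z),'body edge',seg(tcp-.084*z-.094*R[:,1],tcp-.2*z-.094*R[:,1]))
E
```

```text
[ 0.44  0.14  2.09 -1.11  1.46  2.19] axis [-0.68  0.17 -0.71] J5 axis 0.2164294289973886 fork 0.2164294289973886 0.2568706262621194 tool 0.0848059321527943 body edge 0.010743978636149698
[ 0.37  0.15  2.11 -1.16  1.39  2.2 ] axis [-0.69  0.16 -0.7 ] J5 axis 0.17937330264125187 fork 0.17937330264125187 0.22416436287645505 tool 0.07309185079577293 body edge 0.010723889929456325
[ 0.29  0.17  2.13 -1.21  1.32  2.22] axis [-0.7   0.16 -0.7 ] J5 axis 0.1425480733446163 fork 0.1425480733446163 0.19291116906238004 tool 0.07283562832367725 body edge 0.035557288013939474
```

```bash
python3 -m creep '[[0.002,-0.008,-0.0042,0,0.4,-0.4,0],[0.0022,-0.0082,-0.0043,0,0,0,0],[0.0022,-0.0082,-0.0043,0,0,0,0],[0.0022,-0.0082,-0.0043,0,0,0,0],[0.0022,-0.0082,-0.0043,0,0,0,0],[0,0,0,0,0,0,0]]'; python3 -m creep '[[0.0022,-0.0082,-0.0043,0,0,0,0],[0.0022,-0.0082,-0.0043,0,0,0,0],[0.0022,-0.0082,-0.0043,0,0,0,0],[0,0,0,0,0,0,0]]'
python3 - <<'E'
from h import *
from tgt import grasp
s=robot.read_state();print(s['q'].round(3),s['force'])
t,R=grasp(25,-6);print((t-s['tool_pos']).round(4),np.degrees(Rn.from_matrix(R@Rn.from_rotvec(s['orientation']).as_matrix().T).as_rotvec()).round(2))
grab('wrist','w5')
E
```

```text
t: 6.85
tool_pos: [0.4777, -0.1336, 0.1222]
orientation: [1.979, 0.296, 0.131]
force: [-0.1, -0.5, 0.6]
opening: 0.093
t: 7.18
tool_pos: [0.4845, -0.1579, 0.1092]
orientation: [1.979, 0.296, 0.131]
force: [0.5, -0.7, -0.9]
opening: 0.0932
[ 0.295  0.171  2.133 -1.218  1.321  2.222] [ 0.49228036 -0.65534786 -0.86867023]
[ 0.0006 -0.0004 -0.0017] [ 0.32  0.2  -0.28]
```

View pics/w5.png

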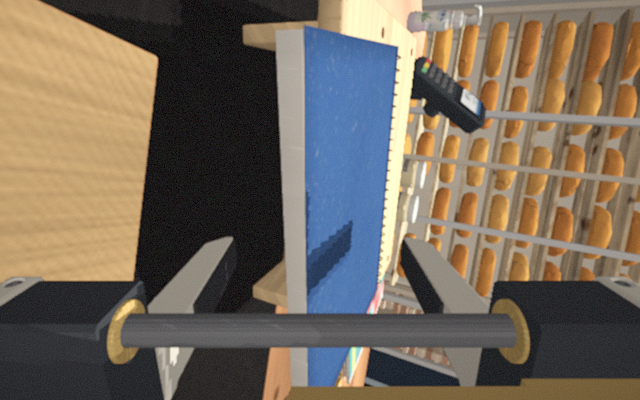

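In the wrist view the book's inner edge (column 290) sits between the fingertips (columns 235 and 405). I'll partly close, then close gently while lifting along the arc.

```bash
python3 -m creep '[[0,0,-0.001,0,0,0,0.7],[0,0,0,0,0,0,0.7],[0,0,0,0,0,0,0.7],[0,0,0,0,0,0,0.7],[0,0,0,0,0,0,0.7],[0,0,0,0,0,0,0.7],[0,0,0,0,0,0,0.7]]' 8;  python3 -m creep '[[0,0,0,0,0,0,0.85],[0,0,0.0,0,0,0,0.85],[0,0,0.003,0,0,0,0.85],[0,0,0.003,0,0,0,0.85]]' 8
```

```text
t: 7.82
tool_pos: [0.485, -0.1564, 0.1093]
orientation: [1.979, 0.296, 0.134]
force: [0.5, 0.8, 1.3]
opening: 0.0507
t: 8.15
tool_pos: [0.4847, -0.1565, 0.1151]
orientation: [1.979, 0.297, 0.133]
force: [-0.6, 0.4, -0.0]
opening: 0.0245
```

```bash
python3 -m creep '[[0,0,0.002,0,0,0,1],[0,0,0.002,0,0,0,1],[0,0,0.003,0,0,0,1]]' 12;  python3 -m creep '[[0.0002,-0.0005,0.004,0,0,0,1],[0.0002,-0.0005,0.004,0,0,0,1],[0.0002,-0.0005,0.005,0,0,0,1],[0.0003,-0.001,0.005,0,0,0,1]]' 15; python3 -m creep '[[0.0004,-0.0012,0.005,0,0,0,1],[0.0004,-0.0012,0.005,0,0,0,1],[0.0005,-0.0014,0.005,0,0,0,1],[0.0005,-0.0015,0.005,0,0,0,1]]' 20;python3 -m creep '[[0.0005,-0.0016,0.005,0,0,0,1],[0.0006,-0.0018,0.005,0,0,0,1],[0,0,0,0,0,0,1]]' 35
python3 - <<'E'
from h import *
grab('wrist','w6');grab('top','top6')
E
```

```text
t: 8.4
tool_pos: [0.485, -0.1567, 0.1228]
orientation: [1.978, 0.296, 0.134]
force: [0.1, -1.6, 1.1]
opening: 0.0208
t: 8.73
tool_pos: [0.486, -0.1591, 0.1409]
orientation: [1.978, 0.296, 0.134]
force: [0.1, -1.3, 0.4]
opening: 0.0155
t: 9.07
tool_pos: [0.4878, -0.1645, 0.1608]
orientation: [1.979, 0.296, 0.134]
force: [1.2, -1.4, 0.5]
opening: 0.0107
t: 9.32
tool_pos: [0.4889, -0.1678, 0.1707]
orientation: [1.98, 0.296, 0.134]
force: [0.7, 0.4, -1.6]
opening: 0.0101
```

View pics/w6.png

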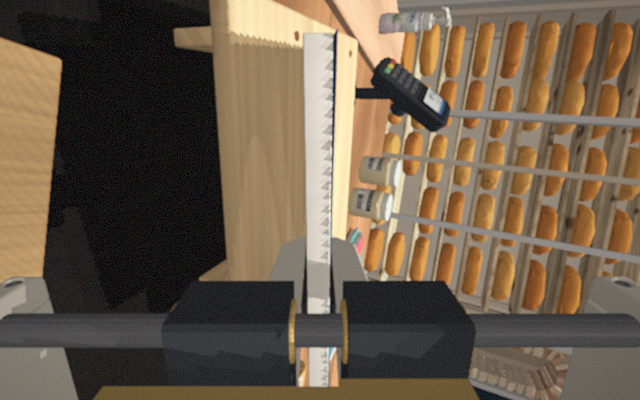

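The wrist view shows the book (columns 305–350) clamped flush between the pads, with the opening at 10 mm. Now I lift clear and plan the transfer.

```bash
python3 -m creep '[[0,0.002,0.01,0,0,0,1],[0,0.005,0.02,0,0,0,1],[0,0.01,0.03,0,0,0,1],[0,0.01,0.03,0,0,0,1],[0,0.01,0.03,0,0,0,1],[0,0.01,0.03,0,0,0,1],[0,0.01,0.03,0,0,0,1],[0,0,0.02,0,0,0,1],[0,0,0,0,0,0,1]]' 35
cat > place.py <<'E'
from tgt import *
th=np.radians(17.3); rx=np.array([np.cos(th),np.sin(th),0]); ry=np.array([-rx[1],rx[0],0]); up=np.array([0,0,1.])
RO=np.array([.551,.3245,0]); 
def rest(x,y,z): return RO+rx*x+ry*y+up*z
def place(lean,inpl,footx,footz,dep=.020,side=0.,y=0.):
    """TCP pose for foot-edge centre at rest (footx,y,footz); dep = grasp point to inner edge, side = grasp offset along xb"""
    l=np.radians(lean); yb=np.sin(l)*rx-np.cos(l)*up; zb=np.cos(l)*rx+np.sin(l)*up; xb=np.cross(yb,zb)
    i=np.radians(inpl); z=yb*np.cos(i)-xb*np.sin(i)
    R=np.column_stack([np.cross(zb,z),zb,z]); g=rest(footx,y,footz)-yb*(.146-dep)+side*xb
    return g+.019*z,R
E
python3 - <<'E'
from h import *
from place import *
s=robot.read_state();q=s['q'];Rc=Rn.from_rotvec(s['orientation']).as_matrix();print(q.round(3),s['force'],s['opening'])
t,R=place(22,-6,.004,.044); rv=Rn.from_matrix(R@Rc.T).as_rotvec();print('tcp',t.round(4),'rv',np.degrees(rv).round(2),'dp to +.2',(t+[0,0,.2]-s['tool_pos']).round(4))
p0=s['tool_pos'];p1=t+[0,0,.2]
for k in np.linspace(0,1,9):
    Rk=Rn.from_rotvec(rv*k).as_matrix()@Rc; q,c=ik(p0+(p1-p0)*k,Rk,q);print(q.round(2),'%.0e'%c,wrist(q).round(2),(p0+(p1-p0)*k).round(2),Rk[:,2].round(2))
q,c=ik(t,R,q);print(q.round(2),c)
grab('wrist','w7'); grab('top','top7');grab('scene','sc7')
E
```

```text
t: 10.17
tool_pos: [0.49, -0.1097, 0.3758]
orientation: [1.98, 0.292, 0.142]
force: [0.1, -0.4, -1.9]
opening: 0.0105
[ 0.393 -0.219  1.944 -1.127  1.629  1.732] [ 0.13543644 -0.39133553 -1.94184516] 0.010482928810551274
tcp [0.5171 0.3119 0.1433] rv [20.19 43.18 81.99] dp to +.2 [ 0.0271  0.4216 -0.0325]
[ 0.39 -0.22  1.94 -1.13  1.63  1.73] 5e-27 [0.4  0.22 0.53] [ 0.49 -0.11  0.38] [ 0.23 -0.88 -0.41]
[ 0.48 -0.29  1.97 -1.07  1.59  1.58] 5e-29 [0.36 0.25 0.55] [ 0.49 -0.06  0.37] [ 0.34 -0.81 -0.48]
[ 0.55 -0.34  1.97 -0.99  1.55  1.43] 9e-29 [0.33 0.27 0.57] [ 0.5  -0.    0.37] [ 0.43 -0.72 -0.55]
[ 0.6  -0.38  1.95 -0.9   1.51  1.27] 1e-28 [0.31 0.28 0.6 ] [0.5  0.05 0.36] [ 0.49 -0.61 -0.62]
[ 0.63 -0.39  1.92 -0.79  1.46  1.09] 1e-26 [0.3  0.29 0.62] [0.5  0.1  0.36] [ 0.53 -0.49 -0.69]
[ 0.64 -0.39  1.88 -0.66  1.42  0.91] 2e-23 [0.3  0.29 0.64] [0.51 0.15 0.36] [ 0.54 -0.36 -0.76]
[ 0.63 -0.36  1.82 -0.52  1.38  0.72] 1e-21 [0.32 0.29 0.66] [0.51 0.21 0.35] [ 0.51 -0.23 -0.83]
[ 0.61 -0.3   1.74 -0.37  1.36  0.51] 2e-20 [0.34 0.3  0.68] [0.51 0.26 0.35] [ 0.46 -0.11 -0.88]
[ 0.59 -0.21  1.65 -0.21  1.37  0.31] 6e-20 [0.37 0.31 0.69] [0.52 0.31 0.34] [ 0.39  0.01 -0.92]
[ 0.59 -0.12  1.93 -0.25  1.    0.4 ] 3.8618123378533496e-30
```

```bash
for i in 1; do python3 -m creep '[[0.0014,0.0211,0,1.01,2.16,4.1,1],[0.0014,0.0211,0,1.01,2.16,4.1,1],[0.0014,0.0211,0,1.01,2.16,4.1,1],[0.0014,0.0211,0,1.01,2.16,4.1,1],[0.0014,0.0211,0,1.01,2.16,4.1,1],[0.0014,0.0211,0,1.01,2.16,4.1,1],[0.0014,0.0211,0,1.01,2.16,4.1,1],[0.0014,0.0211,0,1.01,2.16,4.1,1],[0.0014,0.0211,0,1.01,2.16,4.1,1],[0.0014,0.0211,0,1.01,2.16,4.1,1]]' 35; done
python3 -m creep '[[0.0014,0.0211,0,1.01,2.16,4.1,1],[0.0014,0.0211,0,1.01,2.16,4.1,1],[0.0014,0.0211,0,1.01,2.16,4.1,1],[0.0014,0.0211,0,1.01,2.16,4.1,1],[0.0014,0.0211,0,1.01,2.16,4.1,1],[0.0014,0.0211,0,1.01,2.16,4.1,1],[0.0014,0.0211,0,1.01,2.16,4.1,1],[0.0014,0.0211,0,1.01,2.16,4.1,1],[0.0014,0.0211,0,1.01,2.16,4.1,1],[0,0,0,1.01,2.16,4.1,1]]' 35
python3 -m creep '[[0,0,0,0,0,0,1],[0,0,0,0,0,0,1]]' 35
python3 - <<'E'
from h import *
from place import *
s=robot.read_state();Rc=Rn.from_rotvec(s['orientation']).as_matrix()
t,R=place(22,-6,.004,.044);print('dp',(t-s['tool_pos']).round(4),'rv',np.degrees(Rn.from_matrix(R@Rc.T).as_rotvec()).round(2))
a,d=grab('top','top8');b,_=grab('scene','sc8')
A=cv2.resize(a[120:280,130:330],None,fx=2,fy=2,interpolation=cv2.INTER_CUBIC);B=cv2.resize(b[110:370,130:380],(400,416),interpolation=cv2.INTER_CUBIC)
c=np.zeros((416,800,3),np.uint8);c[:320,:400]=A;c[:,400:]=B;cv2.imwrite('pics/v8.png',c[:,:,::-1])
E
```

```text
t: 11.15
tool_pos: [0.5019, 0.1008, 0.3671]
orientation: [1.978, 1.276, 0.242]
force: [-0.2, 0.4, -1.7]
opening: 0.0101
t: 11.98
tool_pos: [0.5144, 0.2924, 0.3661]
orientation: [1.678, 2.258, 0.342]
force: [0.0, -0.2, -3.0]
opening: 0.0103
t: 12.15
tool_pos: [0.5155, 0.2885, 0.3676]
orientation: [1.685, 2.246, 0.34]
force: [0.7, -0.3, -1.2]
opening: 0.0105
dp [ 0.0016  0.0234 -0.2243] rv [ 0.52 -0.12  0.01]
```

View pics/v8.png

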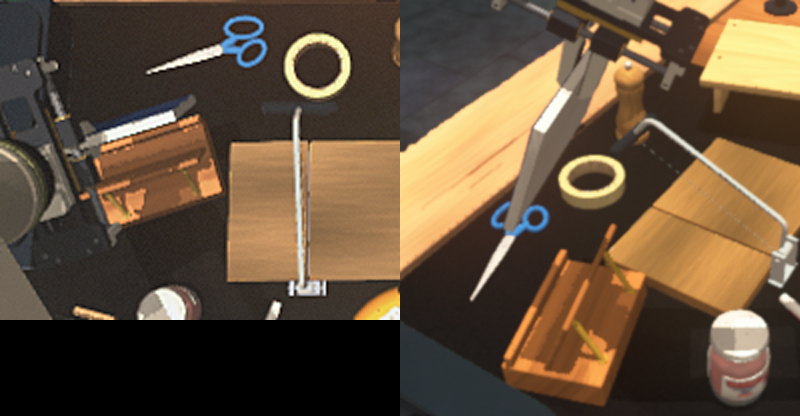

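The book hangs lengthwise over the rest, with its visible top edge from (98,140) to (196,97) in the left panel. I'll locate it in the tool frame from the point clouds.

```bash
python3 - <<'E'
from h import *
s=robot.read_state();R=Rn.from_rotvec(s['orientation']).as_matrix();p=s['tool_pos']
def cloud(n,f):
    d=np.load(f'pics/{f}.npy');c=vision.get_calibration(n);v,u=np.mgrid[0:400,0:640]
    W=(np.stack([(u-c['cx'])/c['fx']*d,(v-c['cy'])/c['fy']*d,d],-1)-np.array(c['t']))@np.array(c['R']);return W[d>0]
for n,f in(('top','top8'),('scene','sc8')):
    T=(cloud(n,f)-p)@R; m=(abs(T[:,1])<.015)&(abs(T[:,0])<.16)&(T[:,2]>-.06)&(T[:,2]<.16); T=T[m]*1000
    print(n,len(T))
    for z in range(-40,150,12):
        k=T[abs(T[:,2]-z)<6]
        if len(k)>3: print(z,len(k),'x',np.percentile(k[:,0],[1,99]).round(0),k[:,0].min().round(),k[:,0].max().round(),'y',np.percentile(k[:,1],[5,50,95]).round(1))
    for x in range(-120,130,15):
        k=T[abs(T[:,0]-x)<7]
        if len(k)>3: print('x',x,len(k),'z',k[:,2].min().round(),k[:,2].max().round())
E
```

```text
top 628
-40 17 x [-16.  11.] -17.0 12.0 y [-10.2  -6.   -0.3]
-28 291 x [-104.   -3.] -106.0 12.0 y [-5.   0.5  6.1]
-16 48 x [-104.   -9.] -104.0 -9.0 y [-12.6   6.   12.2]
-4 34 x [-103.  -11.] -103.0 -11.0 y [-11.1   6.   11.2]
8 27 x [-102.   -8.] -102.0 -7.0 y [0.2 6.  6.2]
20 25 x [-101.   -9.] -101.0 -7.0 y [-3.   5.9  6.1]
32 22 x [-100.   -4.] -100.0 -2.0 y [-2.7  5.9  6.1]
44 27 x [-99.   8.] -99.0 10.0 y [-0.8  5.9  6.1]
56 21 x [-98.   7.] -98.0 9.0 y [-2.8  5.9  6. ]
68 26 x [-96.  14.] -96.0 16.0 y [-0.2  5.8  6. ]
80 23 x [-96.  20.] -96.0 21.0 y [-2.   5.8  6. ]
92 22 x [-94.  25.] -94.0 26.0 y [-1.7  5.7  5.9]
104 22 x [-93.  21.] -93.0 21.0 y [0.2 5.8 7.2]
116 17 x [-91.  30.] -91.0 35.0 y [-0.2  5.7  8. ]
x -105 55 z -26.0 42.0
x -90 88 z -28.0 119.0
x -75 71 z -28.0 122.0
x -60 69 z -31.0 118.0
x -45 67 z -32.0 116.0
x -30 69 z -33.0 115.0
x -15 126 z -51.0 107.0
x 0 25 z -59.0 114.0
x 15 20 z -36.0 110.0
scene 2281
-40 515 x [ -1. 105.] -8.0 106.0 y [-8.3  0.5  8.8]
-28 256 x [-26. 107.] -30.0 107.0 y [-12.1  -2.   11.2]
-16 167 x [  6. 108.] 5.0 108.0 y [-11.8  
[... 220 characters left out ...]
 118 x [-31. 114.] -36.0 114.0 y [-5.3 -5.1  4.1]
56 128 x [-45. 115.] -48.0 115.0 y [-5.4 -5.   4.5]
68 127 x [-57. 116.] -60.0 117.0 y [-5.3 -5.1  4.6]
80 127 x [-69. 117.] -74.0 117.0 y [-5.4 -5.1  4.3]
92 131 x [-85. 118.] -90.0 119.0 y [-5.4 -5.   3.9]
104 95 x [-87. 119.] -92.0 119.0 y [-5.3 -5.1  2.2]
116 19 x [-84.   8.] -84.0 10.0 y [-5.5 -5.2 -5. ]
x -90 8 z 89.0 120.0
x -75 14 z 77.0 120.0
x -60 22 z 63.0 117.0
x -45 32 z 51.0 115.0
x -30 44 z -31.0 115.0
x -15 78 z -48.0 114.0
x 0 165 z -59.0 110.0
x 15 294 z -60.0 111.0
x 30 145 z -38.0 110.0
x 45 146 z -39.0 108.0
x 60 154 z -42.0 107.0
x 75 165 z -43.0 104.0
x 90 182 z -44.0 104.0
x 105 460 z -45.0 103.0
x 120 151 z 43.0 103.0
```

The cloud gives a 5.3° in-plane offset, 16.4 mm of grip depth and a 1.5 mm side offset. I'll update the target and descend.

```bash
cat > chk.py <<'E'
import sys
from h import *
from place import *
s=robot.read_state();Rc=Rn.from_rotvec(s['orientation']).as_matrix()
fx,fz=map(float,sys.argv[1:3])
t,R=place(22,-5.3,fx,fz,dep=.0164,side=.0015);print('dp',(t-s['tool_pos']).round(4),'rv',np.degrees(Rn.from_matrix(R@Rc.T).as_rotvec()).round(2),'rx',rx.round(3))
f=s['tool_pos']+Rc@np.array([.0142,0,.111])-RO;print('foot in rest frame',[round(float(f@a),4) for a in(rx,ry,up)],'force',s['force'].round(1),s['opening'])
E
python3 chk.py .004 .08
```

```text
dp [ 0.0012  0.021  -0.1857] rv [1.11 0.14 0.18] rx [0.955 0.297 0.   ]
foot in rest frame [-0.0033, -0.0212, 0.2644] force [ 0.3 -0.6 -2.2] 0.0100727897419776
```

```bash
python3 -m creep '[[0.0006,0.007,0,0.5,0.1,0.1,1],[0.0006,0.007,-0.01,0.6,0,0.1,1],[0,0.007,-0.025,0,0,0,1],[0,0,-0.03,0,0,0,1],[0,0,-0.03,0,0,0,1],[0,0,-0.03,0,0,0,1],[0,0,-0.03,0,0,0,1],[0,0,-0.02,0,0,0,1],[0,0,-0.01,0,0,0,1],[0,0,0,0,0,0,1]]' 35; python3 -m creep '[[0,0,0,0,0,0,1]]'; python3 chk.py .004 .05
python3 - <<'E'
from h import *
a,_=grab('scene','sc9')
cv2.imwrite('pics/v9.png',cv2.resize(a[170:370,160:330],None,fx=3,fy=3,interpolation=cv2.INTER_CUBIC)[:,:,::-1])
E
```

```text
t: 13.08
tool_pos: [0.5144, 0.3106, 0.1809]
orientation: [1.687, 2.26, 0.362]
force: [0.0, -0.3, -2.9]
opening: 0.0106
t: 13.17
tool_pos: [0.5164, 0.3115, 0.1853]
orientation: [1.686, 2.257, 0.369]
force: [0.2, 0.9, -1.9]
opening: 0.0101
dp [-0.0002 -0.0013 -0.0326] rv [-0.12  0.13 -0.24] rx [0.955 0.297 0.   ]
foot in rest frame [0.0052, 0.0021, 0.0817] force [ 0.2  0.9 -1.9] 0.010055966028309207
```

View pics/v9.png

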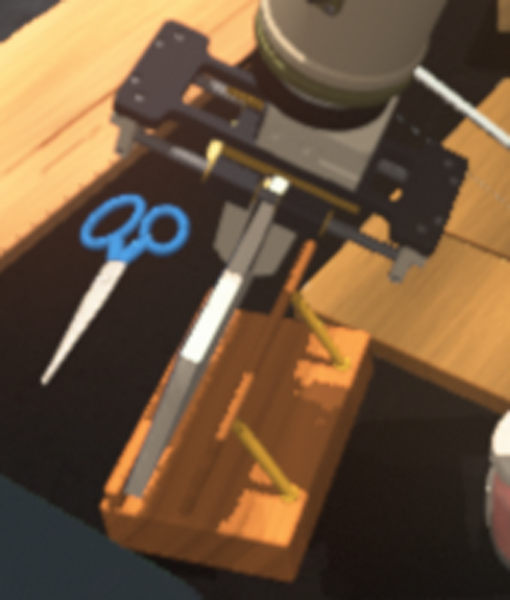

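The book is between the lip (left) and the back panel, square to both, with its lower end near (135,490). I'll descend in small steps while reading the force.

```bash
python3 -m creep '[[0,0,-0.008,0,0,0,1],[0,-0.001,-0.008,0,0,0,1],[0,0,-0.006,0,0,0,1],[0,0,-0.004,0,0,0,1],[0,0,0,0,0,0,1]]'; python3 -m creep '[[-0.003,-0.001,-0.002,0,0,0,1],[-0.002,-0.0006,-0.002,0,0,0,1],[-0.0015,-0.0005,-0.001,0,0,0,1],[0,0,0,0,0,0,1]]'; python3 chk.py -.006 .044
```

```text
t: 13.63
tool_pos: [0.5158, 0.3096, 0.1575]
orientation: [1.687, 2.258, 0.366]
force: [-0.1, 0.4, -2.1]
opening: 0.01
t: 13.97
tool_pos: [0.5096, 0.308, 0.154]
orientation: [1.686, 2.257, 0.369]
force: [-1.2, -0.0, -1.7]
opening: 0.0103
dp [-0.003  -0.0007 -0.0074] rv [-0.11  0.12 -0.23] rx [0.955 0.297 0.   ]
foot in rest frame [-0.0023, 0.0007, 0.0504] force [-1.2 -0.  -1.7] 0.01032488713989363
```

Now straight down in small steps until contact.

```bash
python3 -m creep '[[0,0,-0.002,0,0,0,1],[0,0,-0.002,0,0,0,1],[0,0,0,0,0,0,1]]'; python3 -m creep '[[0,0,-0.0015,0,0,0,1],[0,0,0,0,0,0,1]]'; python3 -m creep '[[0,0,-0.0015,0,0,0,1],[0,0,0,0,0,0,1]]'; python3 chk.py -.006 .044
```

```text
t: 14.22
tool_pos: [0.5099, 0.308, 0.1498]
orientation: [1.686, 2.257, 0.368]
force: [0.3, 0.3, -2.5]
opening: 0.0108
t: 14.38
tool_pos: [0.5105, 0.3083, 0.1493]
orientation: [1.686, 2.256, 0.37]
force: [-0.4, -0.1, 0.5]
opening: 0.0105
t: 14.55
tool_pos: [0.5111, 0.3088, 0.1489]
orientation: [1.685, 2.255, 0.373]
force: [-1.0, 0.5, 3.7]
opening: 0.0103
dp [-0.0045 -0.0015 -0.0023] rv [-0.2   0.29 -0.24] rx [0.955 0.297 0.   ]
foot in rest frame [-0.0003, 0.0011, 0.0455] force [-1.   0.5  3.7] 0.010257696047849449
```

The foot is on the channel floor. I'll nudge it back toward the panel before release.

```bash
python3 -m creep '[[-0.002,-0.0006,0.0005,0,0,0,1],[-0.002,-0.0006,0,0,0,0,1],[0,0,0,0,0,0,1]]'; python3 -m creep '[[-0.0015,-0.0005,0,0,0,0,1],[0,0,0,0,0,0,1]]'; python3 -m creep '[[-0.001,-0.0003,0,0,0,0,1],[0,0,0,0,0,0,1]]';python3 chk.py -.006 .044
```

```text
t: 14.8
tool_pos: [0.5072, 0.3074, 0.1491]
orientation: [1.685, 2.255, 0.373]
force: [5.6, 1.0, 2.1]
opening: 0.0104
t: 14.97
tool_pos: [0.5068, 0.3073, 0.1498]
orientation: [1.684, 2.254, 0.376]
force: [11.3, 2.7, -1.2]
opening: 0.0103
t: 15.13
tool_pos: [0.5064, 0.3073, 0.1504]
orientation: [1.683, 2.253, 0.378]
force: [14.3, 4.3, -2.5]
opening: 0.0102
dp [ 0.0002  0.     -0.0037] rv [-0.3   0.54 -0.26] rx [0.955 0.297 0.   ]
foot in rest frame [-0.0047, 0.0011, 0.0471] force [14.3  4.3 -2.5] 0.010233263447352833
```

The back is on the panel at 15 N. I'll relax the push, settle the foot down and open slowly.

```bash
python3 -m creep '[[0.002,0.0006,-0.001,0,0,0,1],[0,0,-0.001,0,0,0,1],[0,0,0,0,0,0,1]]'; python3 chk.py -.006 .044; python3 -m creep '[[0,0,0,0,0,0,0.86],[0,0,0,0,0,0,0.82],[0,0,0,0,0,0,0.78],[0,0,0,0,0,0,0.74],[0,0,0,0,0,0,0.7],[0,0,0,0,0,0,0.66],[0,0,0,0,0,0,0.62],[0,0,0,0,0,0,0.6]]' 10
python3 - <<'E'
from h import *
a,_=grab('scene','sc10');grab('wrist','w10')
cv2.imwrite('pics/v10.png',cv2.resize(a[170:370,160:330],None,fx=3,fy=3,interpolation=cv2.INTER_CUBIC)[:,:,::-1])
E
```

```text
t: 15.38
tool_pos: [0.5073, 0.3077, 0.1486]
orientation: [1.684, 2.254, 0.375]
force: [0.1, 0.3, 10.4]
opening: 0.0106
dp [-0.0006 -0.0004 -0.002 ] rv [-0.25  0.4  -0.24] rx [0.955 0.297 0.   ]
foot in rest frame [-0.004, 0.0013, 0.0453] force [ 0.1  0.3 10.4] 0.010572130967836033
t: 16.05
tool_pos: [0.5054, 0.3066, 0.1455]
orientation: [1.686, 2.257, 0.368]
force: [-0.8, 0.1, 0.1]
opening: 0.0364
```

View pics/v10.png

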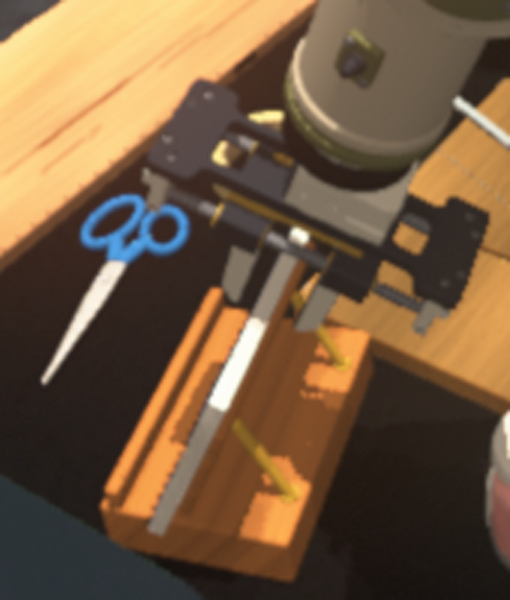

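The book stands in the channel against the panel, free between the open fingers. I'll withdraw along the tool axis.

```bash
python3 -m creep '[[-0.0038,-0.0002,0.0092,0,0,0,0.6],[-0.0077,-0.0005,0.0185,0,0,0,0.6],[-0.0077,-0.0005,0.0185,0,0,0,0.6],[-0.0115,-0.0007,0.0277,0,0,0,0.6],[-0.0115,-0.0007,0.0277,0,0,0,0.6],[-0.0115,-0.0007,0.0277,0,0,0,0.6],[-0.0115,-0.0007,0.0277,0,0,0,0.6],[-0.0115,-0.0007,0.0277,0,0,0,0.6],[0,0,0.03,0,0,0,0.6],[0,0,0,0,0,0,0.6]]'
python3 -m creep '[[-0.01,-0.035,0.01,0,0,0,0.6],[-0.01,-0.035,0.01,0,0,0,0.6],[-0.01,-0.035,0.01,0,0,0,0.6],[-0.01,-0.035,0.01,0,0,0,0.6],[-0.01,-0.035,0.01,0,0,0,0.6],[-0.01,-0.035,0,0,0,0,0.6],[0,0,0,0,0,0,0.6],[0,0,0,0,0,0,0.6],[0,0,0,0,0,0,0.6]]'
python3 - <<'E'
from h import *
from place import *
a,_=grab('scene','sc11');b,_=grab('top','top11')
A=cv2.resize(b[110:300,150:360],None,fx=1.9,fy=1.9,interpolation=cv2.INTER_CUBIC);B=cv2.resize(a[170:370,160:360],(400,400),interpolation=cv2.INTER_CUBIC)
c=np.zeros((400,800,3),np.uint8);c[:A.shape[0],:A.shape[1]]=A[:400];c[:,400:]=B;cv2.imwrite('pics/v11.png',c[:,:,::-1])
for n,f in(('top','top11'),('scene','sc11')):
    d=np.load(f'pics/{f}.npy');k=vision.get_calibration(n);v,u=np.mgrid[0:400,0:640]
    W=(np.stack([(u-k['cx'])/k['fx']*d,(v-k['cy'])/k['fy']*d,d],-1)-np.array(k['t']))@np.array(k['R']);W=W[d>0]-RO
    T=np.column_stack([W@rx,W@ry,W[:,2]])*1000; m=(abs(T[:,0])<90)&(abs(T[:,1])<125)&(T[:,2]>140)&(T[:,2]<230);T=T[m]
    for y in (-95,-50,0,50,95):
        q=T[abs(T[:,1]-y)<10]
        if len(q): print(n,y,len(q),'x',q[:,0].min().round(),q[:,0].max().round(),'zmax',q[:,2].max().round())
    if len(T): print('y range',np.percentile(T[:,1],[.5,99.5]).round())
d0,d1=np.load('pics/top0.npy'),np.load('pics/top11.npy')
for n,u,v in(('jar',214,270),('mill',335,130),('tape',275,153)):print(n,world('top',d0,u,v).round(3),world('top',d1,u,v).round(3))
E
```

```text
t: 16.98
tool_pos: [0.4297, 0.3032, 0.3696]
orientation: [1.683, 2.252, 0.385]
force: [0.2, 0.8, 2.0]
opening: 0.0374
t: 17.73
tool_pos: [0.3689, 0.0918, 0.4109]
orientation: [1.688, 2.255, 0.37]
force: [0.0, 0.6, -0.6]
opening: 0.0374
top -95 62 x -64.0 -37.0 zmax 185.0
top -50 51 x -65.0 -37.0 zmax 184.0
top 0 52 x -65.0 -38.0 zmax 183.0
top 50 57 x -66.0 -37.0 zmax 185.0
top 95 52 x -66.0 -38.0 zmax 185.0
y range [-105.  103.]
scene -95 37 x -64.0 -39.0 zmax 182.0
scene -50 44 x -64.0 -52.0 zmax 182.0
scene 0 54 x -64.0 -54.0 zmax 183.0
scene 50 60 x -64.0 -41.0 zmax 184.0
scene 95 142 x -65.0 -40.0 zmax 184.0
y range [-101.  106.]
jar [0.339 0.272 0.102] [0.339 0.272 0.103]
mill [ 0.728 -0.066  0.139] [ 0.727 -0.066  0.142]
tape [0.695 0.118 0.026] [0.695 0.118 0.025]
```

View pics/v11.png

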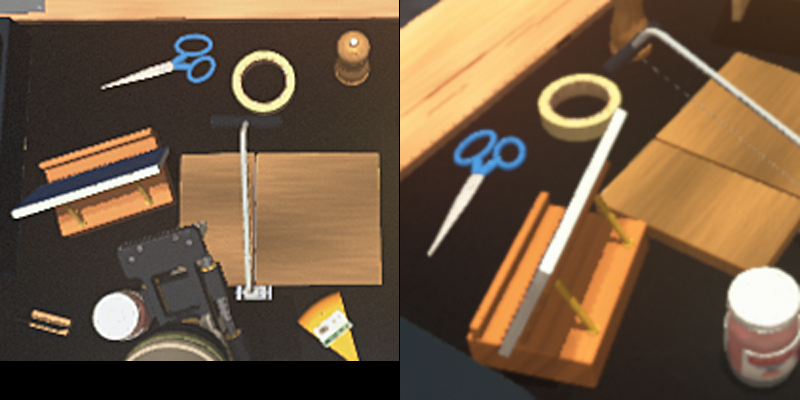

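The book leans square and centred on the back panel (left panel, (15,212) to (168,158)), with the cover facing the customers. The bystanders haven't moved and the arm is clear.

```bash
python3 -c "
from plant import robot;robot.close_job();print(robot.read_state()['t'])"
```

```text
the job is handed in; nothing more can be done
the job is handed in; nothing more can be done
```

The order book is on the book rest and the job is handed in, at about 18 s of the 72 s allowed. I slid the book until its inner edge stuck out about 58 mm, still lying flat. Then I pinched that edge, carried the book over and set its outer edge in the channel against the back panel, with the cover to the customers.

- **Pinch:** the tool was pitched 25° down, because a level gripper body would have hit the cutting board. The book swung into line with the pads as I lifted, with its outer edge still on the riser.
- **Setting down:** while nudging the book back I pushed it against the panel with about 15 N and it rode up about 1.5 mm. I backed off and lowered it again before opening the fingers.
- **Last checks:** depth from both cameras puts the book centred within about 3 mm, and its top edge is square to the rest within about 2 mm over its length. The jam jar, pepper mill and tape roll read within 3 mm of their first positions, which is camera noise. The arm was well clear and read no contact force.
- **Limits of the checks:** no check failed, and the highest force I read was about 18 N. I read force only at the end of each move, and I did not look again in the second after handing in.

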